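Make room for a third tall topping tin in the doughnut counter's rack

TASK

In the dark steel topping rack two tall square tins stand against each other in a tight row with short ones. Nudge the row apart between the two tall tins, then stand the third tall square tin, which is out on the bench, in the rack between them, without tipping any tall tin over. In the end all three stand upright in the rack, with no gap between them wide enough for another tin.

Things in the scene. Friction and masses are not known exactly. Their poses are not given: they have to be found in the camera images.
- new_mid (a point): Centre (28 mm above its underside) of the third tall tin, standing on the bench at the robot's right: square steel canister, white lid, paper labels, 46 x 46 mm, 56 mm high, 0.14 to 0.28 kg. z up, x and y square to its sides. Near it, 100 mm or more away centre to centre, stand a short tin (34 mm high, same footprint) and a round jar (52 mm across, 70 mm high): leave these.
- tall_a_mid (a point): Centre (half-way up, 28 mm above its underside) of the first tall tin in the rack, same make, size and weight as the third. At the start its axes are those of the rack: y along the row, x across it. It has neighbours on both sides: the other tall tin on one (either one), a short tin on the other.
- tall_b_mid (a point): Centre (half-way up) of the second tall tin in the rack, same make and axes as the first. It touches the first on its +y or -y side (centres 46.5 mm apart).
- rack: Fixed dark steel channel, open on top, y along it, x across. Origin: centre of its underside, on the bench. Floor 4 mm thick: a tall tin in it has its centre 32 mm above the bench. Inside 350 (y) x 66 mm (x). Long lips 9 mm high, end plates 25. Holds one row of four loose tins, the 2 tall and 2 short (46 x 46 x 34 mm, 0.12 kg), 65 mm or more free beyond each end; they slide at a few newtons.
Not all that is in view belongs to the job. What is shaped like the part that bears new_mid but red is not meant.

How it is judged:
By the outcome, as a careful person would: the job done as asked, in the order asked, and still so for the second after the job is handed in, with the robot touching nothing.
It also fails if it takes over 48 s, if anything falls off the work surface, if the arm or the gripper's body presses on something with over 40 N, if the wrist force passes 120 N, or if a joint passes its speed limit or range.

ROBOT

A 7-joint arm with a two-finger parallel gripper is mounted at the origin on the work surface. World frame = base frame: x ahead of the robot, y to its left, z up, the work surface at z = 0. Lengths are in m, angles in rad, forces in N, time in s.
With the tool pointing down it reaches from about 0.35 to 0.9 m from the base axis. Payload 8.1 kg.
Tool frame: the origin (TCP) lies where the fingers leave the gripper's body, on its centre line; the fingertips stand 66 mm ahead of it and the grasp point (between the pads) lies 47 mm ahead of it (arm.tip_reach is the distance from the TCP to the fingertips, in m); z points along the fingers, y is the direction in which the jaws open and shut (so a half turn about z gives the same grasp; the last joint's range is limited). The gripper opens to 92 mm and grips with 3 to 60 N. Pads are 19 mm wide; open, the fingers measure 130 mm over their backs; the gripper's body (75 mm by 190 mm) begins 47 mm behind the grasp point.
Start: joints at [-1.358, 0.434, 0.025, 1.573, -0.012, 1.134, -0.075], TCP at [0.194, 0.594, 0.292] pointing down, gripper open.
Joint ranges: [-2.62, 2.62], [-0.44, 2.09], [-1.27, 1.32], [0.08, 2.57], [-1.32, 4.46], [0.12, 2], [-2.74, 2.74]. Speed limits (rad/s): [2.22, 2.22, 3.01, 3.01, 3.14, 3.14, 3.14].

INTERFACE

Orientations are given as a rotation vector (axis times angle).
In Python, from cell import arm gives the robot as it stands.
- The arm moves only by the tool carry_out, never from a script. Its argument "plan" is a list of rows, each a list of 5 numbers: the shift along the world's x, y, z in cm, then the turn about the world's z in rad, then the finger opening in cm, from 0 to 9.18. In form: [[tx, ty, tz, spin, fingers], ...]. A call has 1 to 20 rows; each row is the pose to reach, as a shift and turn from the pose measured when the call began; what a row does not reach only later rows make up. A row lasts 1/10 s, in which the tool goes at most 50 mm and 8.59 degrees, less where a joint would pass 70% of its speed; a pose out of reach is approached as far as the arm can. A call with a gripper value outside its range is refused whole. The fingers move at their own pace and stop on an object; "squeeze" is the grip in N (left out, the last holds). Time passes only in rows, so rows that repeat a pose let the fingers close. It gives the time, the measured TCP pose, the force and the opening at its end, in the units of the state.
- arm.observe(): the state, without advancing time (a new reading comes with each control period).
- arm.get_image(name): name is "scene" or "top" or "wrist"; returns (picture, depth): 384x512x3 uint8, red, green, blue; 384x512 float32, m along the optical axis (not along the pixel's ray), 0 where there is no reading.
- arm.get_calibration(name): a dict with "intrinsics" (3x3 intrinsics, pixels), "rvec" (rotation vector, rad) and "tvec" (3), from world to camera coordinates, as OpenCV has them; the wrist camera has in their place "tool_from_camera" (4x4, takes a point from camera to tool coordinates, whose origin is the TCP and whose axes are the flange's). Camera axes: x right, y down, z forward; pixel columns grow to the right and rows downward; lengths in m; the calibration is good to about 2 mm. A picture is of the moment at which its call begins: read the wrist's pose just before it. get_calibration takes no time and is no camera call.
- arm.sign_off(): hands the job in, once; it reports no verdict.
The state is a dict: "clock": time; "joints": joint angles; "dq": joint speeds; "joint_efforts": joint torques, N m; "position": TCP position; "ee_rot": TCP orientation; "force": force on the tool from outside, world axes, zero at the start; "ft_torque": the same for the moment, N m; "width": opening from 0.0 (shut) to 1.0 (fully open).
Only numpy, scipy, OpenCV 4.12 (cv2) and the standard library are available. Lean on these libraries where they do the work, as an engineer would, in place of code of your own. Each camera call takes 0.05 s, during which the arm holds its last target. There are 200 camera calls.

## Working session

There is one attempt and no reset: what is moved stays moved. The work goes in short steps, Python scripts to look and compute and a tool call to move; the robot and the scene stay as the last step left them, time stands still between calls to the robot, and variables do not carry over. Pictures are saved under pics/ and viewed, about 8 in all and at most 12, crops included, and the job is handed in when it is done.

Besides the shell and the picture viewer there is one more tool, called as name([rows], argument=value, ...), one row to a line, values as JSON. carry_out: Moves the arm, as the interface text tells. Its arguments: {"type":"object","properties":{"plan":{"type":"array"},"squeeze":{"type":"number"}},"required":["plan"]}

```bash
mkdir -p pics; ls; cat > h.py <<'E'
import numpy as np,cv2
from cell import arm
def get(n,save=None):
    st=arm.observe(); p,d=arm.get_image(n); c=arm.get_calibration(n)
    K=np.array(c["intrinsics"])
    if n=="wrist":
        T=np.eye(4);T[:3,:3]=cv2.Rodrigues(np.array(st["ee_rot"],float))[0];T[:3,3]=st["position"]
        M=T@np.array(c["tool_from_camera"])
    else:
        W=np.eye(4);W[:3,:3]=cv2.Rodrigues(np.array(c["rvec"],float))[0];W[:3,3]=np.ravel(c["tvec"]);M=np.linalg.inv(W)
    if save: cv2.imwrite("pics/"+save+".png",p[:,:,::-1])
    return p,d,K,M
def ray(uv,z,K,M):
    uv=np.atleast_2d(uv).astype(float)
    r=np.c_[uv,np.ones(len(uv))]@np.linalg.inv(K).T@M[:3,:3].T
    return M[:3,3]+r*((z-M[2,3])/r[:,2])[:,None]
def cloud(d,K,M):
    v,u=np.mgrid[:d.shape[0],:d.shape[1]]
    P=np.stack([(u-K[0,2])/K[0,0]*d,(v-K[1,2])/K[1,1]*d,d],-1)@M[:3,:3].T+M[:3,3]
    P[d<=0]=np.nan
    return P
E
python3 - <<'E'
from h import *
s=arm.observe();print(s)
for n in("top","scene"):
    p,d,K,M=get(n,n);print(n,M[:3,3].round(3),K[0,0],(d>0).mean())
    np.savez("/tmp/"+n,p=p,d=d,K=K,M=M)
E
```

```text
pics
{'clock': 0.0, 'joints': array([-1.35763304,  0.43524801,  0.02495457,  1.57412835, -0.01160112,
        1.13398783, -0.07510959]), 'dq': array([ 0.00132139,  0.00098361,  0.00070411,  0.00058504,  0.00169164,
       -0.00124145,  0.00012878]), 'joint_efforts': array([-2.80430868e-04, -6.67831135e+01,  9.84704420e-01, -3.14475095e+01,
       -6.06365525e-02,  4.25726152e-02,  1.64898338e-04]), 'position': array([0.19399455, 0.59368668, 0.29141704]), 'ee_rot': array([-4.94021641e-01, -3.10238648e+00,  2.54832307e-03]), 'force': array([ 0.43619696, -0.3372527 ,  0.06279334]), 'ft_torque': array([-0.01023094,  0.01345212, -0.01050536]), 'width': 0.9972798975676919}
top [ 0.439 -0.174  0.76 ] 355.4367360539686 0.9961802164713541
scene [1.199 0.107 0.844] 449.56434846084125 0.9961649576822916
```

View pics/top.png

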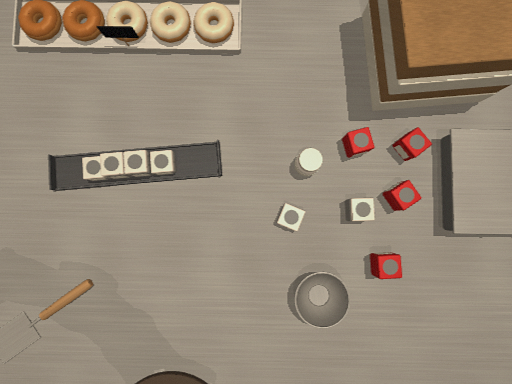

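View pics/scene.png

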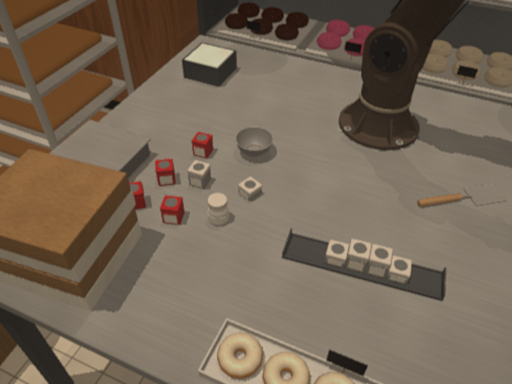

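Candidates for the third tall tin in the top view are the white tins at (361,209) and (291,217), and the round jar at (310,160). The red tins at (358,141), (411,143), (403,195) and (386,266) are excluded. In the scene view (361,209) looks tall and (291,217) short; I'll check this by depth and in a close crop.

```bash
cat > m.py <<'E'
from h import *
def tins(p,P,lo=.025,hi=.085):
    hsv=cv2.cvtColor(p,cv2.COLOR_RGB2HSV); Z=P[...,2]
    out=[]
    for a,b,n in((.030,.0425,'short'),(.050,.066,'tall')):
        m=((Z>a)&(Z<b)&(P[...,1]<.45)).astype(np.uint8)
        k,l,s,c=cv2.connectedComponentsWithStats(m,connectivity=4)
        for i in range(1,k):
            if s[i,4]<150: continue
            q=P[l==i]; r=cv2.minAreaRect((q[:,:2]*1000).astype(np.float32))
            col=np.median(p[l==i],0)
            out.append((n,c[i].round(0),s[i,4],np.array(r[0]).round(1),np.array(r[1]).round(1),round(r[2],1),np.median(q[:,2]).round(4),col))
    return out
E
python3 - <<'E'
from m import *
for n in("top","scene"):
    f=np.load("/tmp/%s.npz"%n);P=cloud(f['d'],f['K'],f['M'])
    print(n)
    for o in tins(f['p'],P):print(*o)
    if n=="top":
        Z=P[...,2]
        print((Z[158:168:3,84:180:4]*1000).round(0))
        # rack: dark mask
        g=f['p'].max(2); m=((g<75)).astype(np.uint8); m[:, :40]=0
        k,l,s,c=cv2.connectedComponentsWithStats(m)
        for i in range(1,k):
            if s[i,4]>1500:
                print('dark',s[i]);q=P[l==i]; q=q[np.isfinite(q[:,0])&(q[:,2]<.03)]; print(cv2.minAreaRect((q[:,:2]*1000).astype(np.float32)))
        cr=np.hstack([cv2.resize(f['p'][120:200,40:230],None,fx=4,fy=4,interpolation=2)[:, :760]])
        c2=cv2.resize(f['p'][140:240,270:430],None,fx=2.7,fy=2.7,interpolation=2)
        cv=np.zeros((600,760,3),np.uint8);cv[:320]=cr;cv[325:325+c2.shape[0],:c2.shape[1]]=c2
        fs=np.load("/tmp/scene.npz")['p'][140:220,170:270];fs=cv2.resize(fs,None,fx=3.2,fy=3.2,interpolation=2);cv[325:325+fs.shape[0],435:435+fs.shape[1]]=fs
        cv2.imwrite("pics/crop1.png",cv[:,:,::-1])
E
```

```text
top
short [37. 17.] 1001 [857.5 305.6] [77.3 79.3] 7.4 0.0377 [165.  98.  46.]
short [81. 18.] 1002 [858.5 212.4] [79.8 80. ] 8.2 0.0379 [166.  99.  46.]
short [126.  15.] 768 [866.2 116.1] [79.8 65.4] 77.0 0.0383 [218. 191. 147.]
short [169.  19.] 1014 [858.   25.1] [79.5 79.6] 47.4 0.0381 [218. 190. 147.]
short [213.  20.] 1005 [857.1 -69. ] [81.  80.1] 75.2 0.0383 [219. 190. 147.]
short [401.  77.] 415 [ 732.5 -474.1] [320.8 161. ] 52.7 0.0365 [120. 111.  95.]
short [448. 182.] 320 [ 517.7 -560.6] [196.    7.2] 1.2 0.0364 [58. 56. 51.]
short [160. 161.] 557 [551.6  33.5] [46.2 55. ] 5.3 0.0376 [196. 179. 156.]
short [ 91. 168.] 413 [538.3 164.7] [46.7 52.2] 8.4 0.0374 [187. 172. 148.]
short [290. 217.] 501 [ 442.1 -238.4] [45.7 45.8] 68.0 0.0339 [216. 210. 179.]
short [327. 308.] 336 [ 272.9 -303. ] [79.4 97.1] 23.0 0.0365 [107. 100.  89.]
tall [411.  77.] 593 [ 732.4 -474.8] [321.3 159.1] 53.3 0.0575 [112.  97.  77.]
tall [360. 140.] 521 [ 598.4 -375.3] [45.9 45.7] 15.6 0.0563 [187.  60.  54.]
tall [415. 142.] 530 [ 596.3 -488.1] [46.4 46.8] 38.5 0.0563 [179.5  54.   48. ]
tall [
[... 1878 characters left out ...]
47. 44. 40.]
tall [380. 119.] 306 [41.3  2.1] [178.3  85.7] 89.9 0.0572 [52. 42. 33.]
tall [101. 146.] 2869 [ 496.5 -657.4] [167.5 215.1] 0.9 0.0568 [137. 125. 110.]
tall [202. 138.] 175 [ 349.7 -428.2] [48.9 45.4] 4.0 0.0535 [141.  57.  50.]
tall [164. 165.] 211 [ 490.5 -463.8] [49.2 44.5] 31.8 0.0534 [147.  59.  52.]
tall [198. 168.] 211 [ 461.5 -376.1] [49.2 45.6] 4.0 0.0537 [168. 150. 127.]
tall [171. 203.] 275 [ 599.4 -374.1] [46.7 46.1] 15.5 0.0537 [145.  53.  47.]
tall [ 80. 269.] 542 [ 840.9 -444.1] [146.8 295.8] 53.4 0.0595 [84. 64. 45.]
tall [370. 252.] 779 [547.1 100.3] [48.7 92.6] 5.1 0.0576 [169. 151. 128.]
tall [346. 365.] 162 [814.6 120.5] [69.5  3.7] 89.8 0.0582 [30. 26. 22.]
```

View pics/crop1.png

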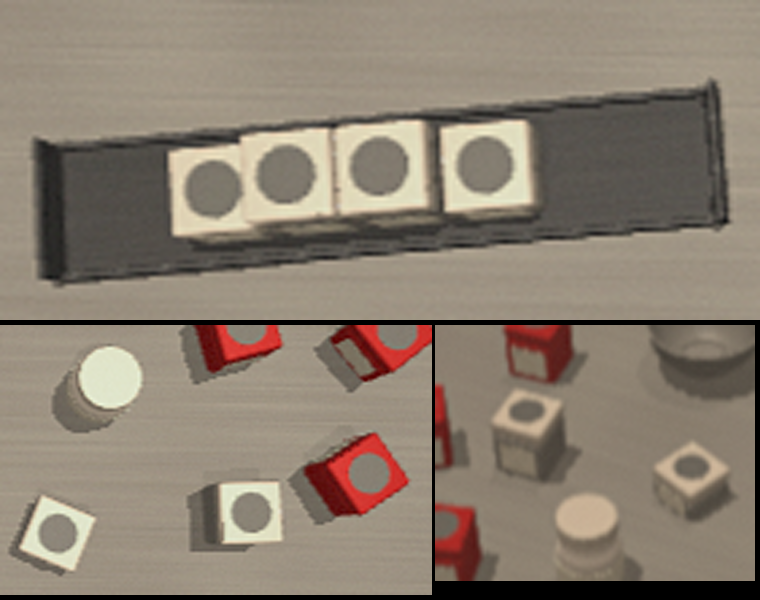

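The close crop confirms that (361,209) is tall and white, and that it is the target. (291,217) is the short tin and (310,160) the jar. In the rack the row is short, tall, tall, short, with more room on the -y (image right) side. I'm moving above the pair, jaws across the rack.

carry_out([
  [35,-49.5,-4,-1.15,9.1],
  [35,-49.5,-4,-1.15,9.1],
  [35,-49.5,-4,-1.15,9.1],
  [35,-49.5,-4,-1.15,9.1],
  [35,-49.5,-4,-1.15,9.1],
  [35,-49.5,-4,-1.15,9.1],
  [35,-49.5,-4,-1.15,9.1],
  [35,-49.5,-4,-1.15,9.1],
  [35,-49.5,-4,-1.15,9.1],
  [35,-49.5,-4,-1.15,9.1],
  [35,-49.5,-4,-1.15,9.1],
  [35,-49.5,-4,-1.15,9.1],
  [35,-49.5,-4,-1.15,9.1],
  [35,-49.5,-4,-1.15,9.1],
  [35,-49.5,-4,-1.15,9.1],
  [35,-49.5,-4,-1.15,9.1],
  [35,-49.5,-4,-1.15,9.1],
  [35,-49.5,-4,-1.15,9.1],
])

```text
clock: 1.9
position: [0.5436, 0.0999, 0.2517]
ee_rot: [-2.099, -2.336, 0.001]
force: [-0.4, -0.0, -0.1]
width: 0.99
```

```bash
cat > look.py <<'E'
import sys
from m import *
p,d,K,M=get("wrist",sys.argv[1]);P=cloud(d,K,M)
s=arm.observe();R=cv2.Rodrigues(np.array(s["ee_rot"]))[0]
print(s["clock"],s["position"].round(4),"yjaw deg",np.degrees(np.arctan2(R[1,1],R[0,1])).round(2),"z",R[:,2].round(3),s["force"].round(1),s["width"],s["joints"].round(2))
for o in tins(p,P):print(*o)
E
python3 look.py w1
```

```text
1.95 [0.5437 0.0996 0.2516] yjaw deg 6.1 z [-0.001  0.    -1.   ] [ 0.7  0.5 -1.1] 0.9910124473431904 [-0.61  0.37  0.45  1.83 -0.19  0.98  0.03]
short [254.  98.] 2916 [538.  168.8] [46.1 47.6] 6.7 0.0366 [185. 162. 138.]
short [253. 244.] 1171 [552.5  32.6] [46. 27.] 5.8 0.0367 [161. 148. 132.]
tall [254. 178.] 5545 [545.4 100.2] [46.1 92.1] 6.0 0.0586 [194. 170. 144.]
```

View pics/w1.png

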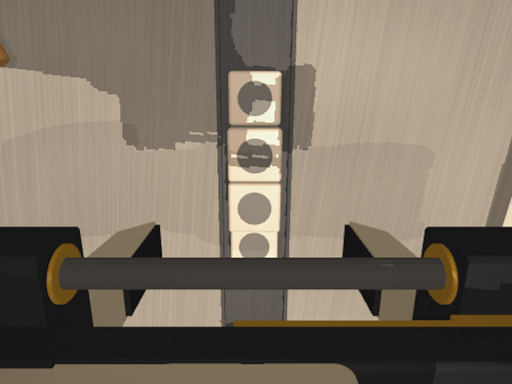

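The wrist view shows the rack running vertically. From top to bottom the lids are short (254,98), tall (254,155), tall (254,207), short (254,245). The -y tall tin is at (0.548, 0.077), so I'll grip it across the rack and slide it toward -y.

carry_out([
  [0.4,-2.25,-4,0,9.1],
  [0.4,-2.25,-8,0,9.1],
  [0.4,-2.25,-11,0,9.1],
  [0.4,-2.25,-13.5,0,9.1],
  [0.4,-2.25,-15.5,0,9.1],
  [0.4,-2.25,-16.4,0,9.1],
  [0.4,-2.25,-16.4,0,9.1],
  [0.4,-2.25,-16.4,0,6],
  [0.4,-2.25,-16.4,0,5],
  [0.4,-2.25,-16.4,0,4],
  [0.4,-2.25,-16.4,0,4],
  [0.4,-2.25,-16.4,0,4],
  [0.4,-2.25,-16.4,0,4],
  [0.4,-2.25,-16.4,0,4],
], squeeze=15)

```text
clock: 3.35
position: [0.5478, 0.0771, 0.0878]
ee_rot: [-2.1, -2.336, 0.001]
force: [-0.6, -0.3, 1.1]
width: 0.497
```

carry_out([
  [0.05,-0.5,0,0,4],
  [0.1,-1,0,0,4],
  [0.16,-1.5,0,0,4],
  [0.21,-2,0,0,4],
  [0.26,-2.5,0,0,4],
  [0.31,-3,0,0,4],
  [0.37,-3.5,0,0,4],
  [0.42,-4,0,0,4],
  [0.47,-4.5,0,0,4],
  [0.52,-5,0,0,4],
  [0.56,-5.4,0,0,4],
  [0.56,-5.4,0,0,4],
  [0.56,-5.4,0,0,4],
])

```text
clock: 4.65
position: [0.5534, 0.0222, 0.0878]
ee_rot: [-2.101, -2.335, 0.002]
force: [-0.5, -1.9, 1.6]
width: 0.501
```

carry_out([
  [0,0,0,0,7],
  [0,0,0,0,9.1],
  [0,0,0,0,9.1],
  [0,0,0,0,9.1],
  [0,0,2,0,9.1],
  [0,0,5,0,9.1],
  [0,0,9,0,9.1],
  [0,0,13,0,9.1],
  [-0.3,3,16.4,0,9.1],
  [-0.7,6,16.4,0,9.1],
  [-0.7,7,16.4,0,9.1],
  [-0.7,7,16.4,0,9.1],
])

```text
clock: 5.85
position: [0.546, 0.0941, 0.2515]
ee_rot: [-2.097, -2.338, 0.002]
force: [0.9, 0.0, 0.4]
width: 0.995
```

```bash
python3 look.py w2
```

```text
5.9 [0.5461 0.0923 0.2513] yjaw deg 6.11 z [-0.002 -0.001 -1.   ] [ 0.2 -0.7 -0.5] 0.989899194443889 [-0.6   0.37  0.45  1.83 -0.19  0.98  0.04]
short [252.  91.] 2976 [538.2 168.6] [45.9 46.7] 5.9 0.0365 [189. 166. 141.]
short [252. 227.] 259 [551.2  43.4] [45.5  4.1] 6.1 0.0377 [95. 87. 77.]
short [251. 299.] 937 [559.3 -33.4] [45.5 25.2] 6.3 0.0366 [229. 210. 176.]
tall [252. 147.] 2975 [542.9 123. ] [46.1 45.9] 6.3 0.0585 [181. 159. 138.]
tall [251. 244.] 1216 [552.   34.9] [45.9 21.5] 5.6 0.0584 [228.  202.  169.5]
```

carry_out([
  [-8.5,-47.5,0,-0.05,9.1],
  [-8.5,-47.5,0,-0.05,9.1],
  [-8.5,-47.5,0,-0.05,9.1],
  [-8.5,-47.5,0,-0.05,9.1],
  [-8.5,-47.5,0,-0.05,9.1],
  [-8.5,-47.5,0,-0.05,9.1],
  [-8.5,-47.5,0,-0.05,9.1],
  [-8.5,-47.5,0,-0.05,9.1],
  [-8.5,-47.5,0,-0.05,9.1],
  [-8.5,-47.5,0,-0.05,9.1],
  [-8.5,-47.5,0,-0.05,9.1],
  [-8.5,-47.5,0,-0.05,9.1],
  [-8.5,-47.5,0,-0.05,9.1],
  [-8.5,-47.5,0,-0.05,9.1],
  [-8.5,-47.5,0,-0.05,9.1],
])

```text
clock: 7.4
position: [0.4616, -0.3816, 0.2513]
ee_rot: [-2.155, -2.285, 0.003]
force: [-0.6, 0.2, -0.5]
width: 0.996
```

```bash
python3 look.py w3
```

```text
7.45 [ 0.4616 -0.3818  0.2514] yjaw deg 3.34 z [-0.002 -0.001 -1.   ] [-0.5  0.3 -0.3] 0.9936631114989588 [ 0.21  0.46  0.56  1.72 -0.28  1.03  0.93]
short [238.  16.] 1836 [ 440.7 -242.3] [36. 46.] 68.2 0.0325 [184.5 162.5 139. ]
short [29. 14.] 835 [ 279.8 -261.2] [77.4 23.8] 5.8 0.0358 [124. 113. 100.]
short [352.  61.] 509 [ 544.3 -276.1] [28.2 52. ] 21.4 0.0388 [169. 151. 129.]
short [ 27. 111.] 763 [ 269.8 -333.9] [25.  77.7] 69.5 0.0357 [125. 114. 100.]
short [387. 169.] 412 [ 585.9 -367.2] [61.4 30.6] 61.3 0.0365 [126.   4.   1.]
short [139. 201.] 330 [ 355.1 -411.7] [23.5 53.1] 61.0 0.0364 [134.   3.   0.]
short [491. 222.] 206 [ 694.4 -412.9] [38.1  4.6] 12.3 0.0354 [152. 137. 114.]
short [271. 241.] 306 [ 488.3 -446.7] [26.8 55.8] 89.1 0.0366 [128.   3.   0.]
tall [359.  59.] 247 [ 542.2 -277.4] [17.  44.8] 22.3 0.0601 [130. 114.  97.]
tall [250. 174.] 2720 [ 460.  -377.3] [46.1 46.1] 3.3 0.0545 [181. 159. 134.]
tall [409. 181.] 2722 [ 598.7 -374.5] [46.3 46. ] 16.3 0.0546 [213.  24.   3.]
tall [121. 215.] 1548 [ 348.9 -426.2] [45.9 40. ] 4.8 0.0545 [211.   6.   0.]
tall [277. 249.] 572 [ 485.5 -443.7] [47.7 20. ] 3.4 0.0542 [234.5  25.    0. ]
```

View pics/w3.png

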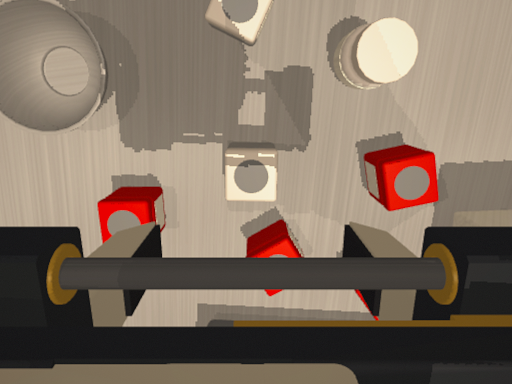

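The white tall tin is centred at pixel (250,174), at (0.460, -0.377), yaw 3.3°, which matches the tool. The fingers clear the red tins, so I'm gripping it.

carry_out([
  [-0.15,0.45,-4,0,9.1],
  [-0.15,0.45,-8,0,9.1],
  [-0.15,0.45,-11,0,9.1],
  [-0.15,0.45,-13.5,0,9.1],
  [-0.15,0.45,-15.5,0,9.1],
  [-0.15,0.45,-16.6,0,9.1],
  [-0.15,0.45,-16.6,0,9.1],
  [-0.15,0.45,-16.6,0,6],
  [-0.15,0.45,-16.6,0,5],
  [-0.15,0.45,-16.6,0,4],
  [-0.15,0.45,-16.6,0,4],
  [-0.15,0.45,-16.6,0,4],
  [-0.15,0.45,-16.6,0,4],
  [-0.15,0.45,-15,0,4],
  [-0.15,0.45,-12,0,4],
  [-0.15,0.45,-8,0,4],
  [-0.15,0.45,-4,0,4],
  [-0.15,0.45,-2,0,4],
  [-0.15,0.45,-2,0,4],
], squeeze=25)

```text
clock: 9.35
position: [0.461, -0.3783, 0.2343]
ee_rot: [2.153, 2.282, -0.001]
force: [-0.5, -0.7, -1.6]
width: 0.499
```

carry_out([
  [8.7,45.1,0,0.05,4],
  [8.7,45.1,0,0.05,4],
  [8.7,45.1,0,0.05,4],
  [8.7,45.1,0,0.05,4],
  [8.7,45.1,0,0.05,4],
  [8.7,45.1,0,0.05,4],
  [8.7,45.1,0,0.05,4],
  [8.7,45.1,0,0.05,4],
  [8.7,45.1,0,0.05,4],
  [8.7,45.1,0,0.05,4],
  [8.7,45.1,0,0.05,4],
  [8.7,45.1,0,0.05,4],
  [8.7,45.1,0,0.05,4],
  [8.7,45.1,0,0.05,4],
  [8.7,45.1,0,0.05,4],
  [8.7,45.1,-3,0.05,4],
  [8.7,45.1,-6,0.05,4],
  [8.7,45.1,-6,0.05,4],
  [8.7,45.1,-6,0.05,4],
])

```text
clock: 11.25
position: [0.548, 0.0722, 0.1746]
ee_rot: [2.096, 2.335, -0.003]
force: [0.6, -0.1, -2.9]
width: 0.5
```

```bash
python3 look.py w4
python3 - <<'E'
from m import *
p,d,K,M=get("scene");cv2.imwrite("pics/s4.png",cv2.resize(p[170:320,270:470,::-1],None,fx=3.5,fy=3.5,interpolation=2))
E
```

```text
11.3 [0.5486 0.0723 0.1754] yjaw deg 6.16 z [ 0.004 -0.003 -1.   ] [ 0.2  0.  -2.1] 0.5043379433571583 [-0.55  0.47  0.44  1.91 -0.26  0.81  0.14]
short [252.  50.] 5607 [538.1 169.5] [46.1 45.9] 6.2 0.0366 [230. 210. 178.]
tall [252. 128.] 5735 [543.  123.1] [46.2 45.6] 5.8 0.0586 [213. 187. 158.]
```

View pics/s4.png

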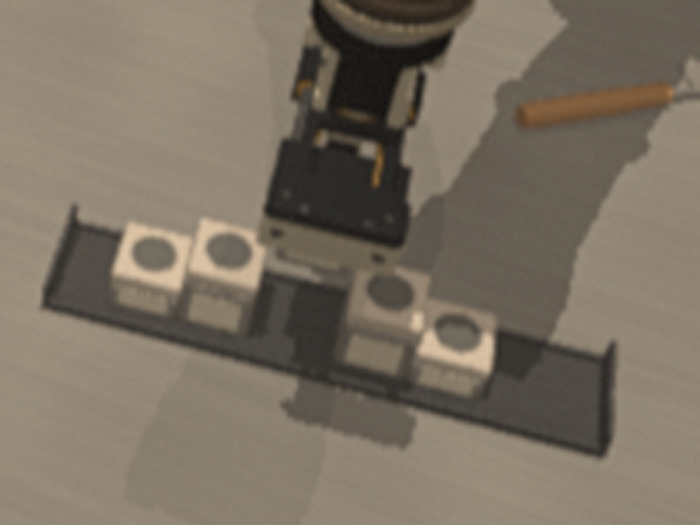

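The scene crop shows the gap open and all four tins upright: short (153,255), tall (228,252), gap, tall (390,292), short (457,330). The centre of the gap lies under the gripper, so I'm lowering the tin.

carry_out([
  [0,0.05,-1.5,0,4],
  [0,0.05,-3,0,4],
  [0,0.05,-4,0,4],
  [0,0.05,-5,0,4],
  [0,0.05,-6,0,4],
  [0,0.05,-7,0,4],
  [0,0.05,-7.7,0,4],
  [0,0.05,-8.2,0,4],
  [0,0.05,-8.4,0,4],
  [0,0.05,-8.5,0,4],
  [0,0.05,-8.5,0,4],
])

```text
clock: 12.45
position: [0.549, 0.0729, 0.0909]
ee_rot: [2.095, 2.333, 0.002]
force: [-0.5, -0.3, -1.6]
width: 0.5
```

carry_out([
  [0,0,-0.1,0,4],
  [0,0,-0.15,0,4],
  [0,0,-0.2,0,4],
  [0,0,-0.2,0,4],
])

```text
clock: 12.85
position: [0.5493, 0.0729, 0.0901]
ee_rot: [2.095, 2.333, 0.004]
force: [-4.0, -0.8, 13.0]
width: 0.496
```

carry_out([
  [0,0,0.0,0,5],
  [0,0,0.0,0,7],
  [0,0,0,0,9.1],
  [0,0,0,0,9.1],
  [0,0,0,0,9.1],
  [0,0,2,0,9.1],
  [0,0,5,0,9.1],
  [0,0,9,0,9.1],
  [0,0,13,0,9.1],
  [0,0,16,0,9.1],
  [0,-4,18,0,9.1],
  [0,-8,18,0,9.1],
  [0,-8,18,0,9.1],
  [0,-8,18,0,9.1],
])

```text
clock: 14.25
position: [0.5491, -0.0081, 0.2702]
ee_rot: [2.098, 2.331, 0.004]
force: [0.7, 1.1, 0.0]
width: 0.992
```

```bash
python3 look.py w5
```

```text
14.3 [ 0.5491 -0.0068  0.2699] yjaw deg 6.14 z [ 0.005 -0.002 -1.   ] [ 0.  -0.2 -0.3] 0.9878161853676272 [-0.47  0.35  0.52  1.82 -0.2   1.01  0.23]
short [258. 189.] 1875 [558.5 -25.7] [45.4 42.2] 5.9 0.0366 [231. 217. 182.]
tall [259.  25.] 2822 [543.3 118.5] [46.1 37.3] 5.9 0.0586 [189. 167. 141.]
tall [260.  84.] 3008 [549.6  72.3] [46. 46.] 6.1 0.0585 [190.  167.  141.5]
tall [258. 143.] 2610 [553.4  22.2] [45.8 45.4] 5.3 0.0586 [172. 151. 129.]
```

View pics/w5.png

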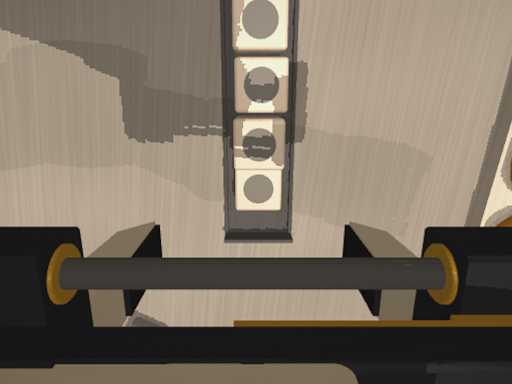

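Three tall lids at pixels (260,18), (260,84) and (258,143) all stand level (z 58.5–58.6 mm), with about 4 mm between them. They are inside the lips and the gripper is clear, so I'm handing in.

```bash
python3 -c "
from cell import arm
print(arm.sign_off())"
```

```text
the job is handed in; nothing more can be done
None
```

The job is done and handed in at about 14.3 s: all three tall tins stand upright in the rack, with the third between the other two.

I gripped the -y tall tin across the rack and slid it about 55 mm along the row. It pushed its short neighbour ahead of it. I then picked the white tall tin off the bench, set it in the gap and backed the gripper off.

- **Last wrist view:** the three lids are level at z 58.5–58.6 mm and square to the rack, and the tins are inside the lips. The gaps between them are about 4 mm, far too narrow for another tin. The gripper was clear.
- **Forces:** the highest wrist force seen at the end of a move was about 13 N, as the tin touched down.
- **Not fully checked:** the +y tall tin was partly out of frame in that last picture, so its position there was not measured whole. The view just before lowering showed it whole, upright and in place. No check failed or disagreed.

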